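# Set out the amber gourd family in the show tray

## Robot

A 7-joint arm with a two-finger parallel gripper is mounted at the origin on the work surface. World frame = base frame: x ahead of the robot, y to its left, z up, the work surface at z = 0. Lengths are in m, angles in rad, forces in N, time in s.
With the tool pointing down it reaches from about 0.35 to 0.9 m from the base axis. Payload 8.1 kg.
Tool frame: the origin (TCP) lies on the centre line of the jaws, within the pads' length; the fingertips stand 14 mm ahead of it and the grasp point (between the pads) lies 5 mm behind it; z points along the fingers, y is the direction in which the jaws open and shut (so a half turn about z gives the same grasp; the last joint's range is limited). The gripper opens to 92 mm and grips with 3 to 60 N. Pads are 19 mm wide; open, the fingers measure 130 mm over their backs; the gripper's body (75 mm by 190 mm) begins 47 mm behind the grasp point.
Start: joints at [-1.418, 0.434, 0.025, 1.573, -0.012, 1.134, -0.075], TCP at [0.158, 0.605, 0.241] pointing down, gripper open.
Joint ranges: [-2.62, 2.62], [-0.44, 2.09], [-1.27, 1.32], [0.08, 2.57], [-1.32, 4.46], [0.12, 2], [-2.74, 2.74]. Speed limits (rad/s): [2.22, 2.22, 3.01, 3.01, 3.14, 3.14, 3.14].

## Interface

Orientations are given as a rotation vector (axis times angle).
In Python, from cell import arm, optics gives the robot as it stands.
- The arm moves only by the shell command python3 -m creep 'ROWS' [FORCE]. ROWS is JSON, a list of rows, each an object with "translation": the shift along the tool's x, y, z in m, a list of three; "rot": the turn, a rotation vector about the tool's x, y, z in degrees, a list of three; "jaw": the finger opening in m, from 0 to 0.0918. In form: [{"translation": [x, y, z], "rot": [wx, wy, wz], "jaw": jaw}, ...]. A call has 1 to 12 rows; each row shifts and turns the commanded pose from where the row before left it, along the tool's axes as they then stand; what a row does not reach is not made up. A row lasts 1/12 s, in which the tool goes at most 41.7 mm and 7.16 degrees, less where a joint would pass 70% of its speed; a pose out of reach is approached as far as the arm can. A call is refused whole if a number of a shift passes 0.0417 or a number of a turn 7.16, either way. A call with a gripper value outside its range is refused whole. The fingers move at their own pace and stop on an object; FORCE is the grip in N (left out, the last holds). Time passes only in rows, so rows that do not move let the fingers close. It gives the time, the measured TCP pose, the force and the opening at its end, in the units of the state.
- arm.observe(): the state, without advancing time (a new reading comes with each control period).
- optics.get_image(name): name is "scene" or "top" or "wrist"; returns the picture (400x640x3 uint8, red, green, blue); there is no depth.
- optics.camera_info(name): a dict with "fx", "fy", "cx", "cy" (pixels), "k1" (the pictures are not rectified: a ray, as slopes to the right and down, at radius r is drawn at 1 + k1 r^2 times it, then the intrinsics apply), "R" (3x3) and "t" (3): a world point X has camera coordinates R X + t. Camera axes: x right, y down, z forward; pixel columns grow to the right and rows downward; lengths in m; the calibration is good to about 2 mm. A picture is of the moment at which its call begins: read the wrist's pose just before it. camera_info takes no time and is no camera call; for the wrist camera it gives the pose at the moment of the call.
- arm.sign_off(): hands the job in, once; it reports no verdict.
Trained networks look in the newest picture that a camera, given by its name, has taken for a name from the list of things; names that differ only in an ending like _2 or _b are one class to them, and where a whole thing is asked for, a point or a joint stands for the part that bears it (a point fixed in the world has none). Each returns a list of dicts, best first, with "score" (0 to 1); they miss things now and then, are a little off and sometimes report something else, mostly with a low value. They report only what shows in the picture. A call takes as long as a camera call. They do not tell look-alikes from the thing itself.
- optics.boxes_of(camera, thing): "location" ([column, row] in pixels, amid what is visible of it).
- optics.pinpoint(camera, thing): "location" ([column, row] in pixels: a listed point, or the origin of a listed thing).
The state is a dict: "clock": time; "joints": joint angles; "dq": joint speeds; "joint_efforts": joint torques, N m; "position": TCP position; "ee_rot": TCP orientation; "force": force on the tool from outside, world axes, zero at the start; "ft_torque": the same for the moment, N m; "width": opening from 0.0 (shut) to 1.0 (fully open).
Only numpy, scipy, OpenCV 4.12 (cv2) and the standard library are available. Lean on these libraries where they do the work, as an engineer would, in place of code of your own. Each camera call takes 0.05 s, during which the arm holds its last target.

## Task

Set out the next lot for the camera: gather the three glossy amber gourds into the wooden tray, each standing upright on the carved stand of its own size (large on large, medium on medium, small on small). Set them down gently, without dropping them, and leave the pale gourds and the scorch-patterned one where they stand.

Things in the scene. Friction and masses are not known exactly. Their poses are not given: they have to be found in the camera images.
- tray: Long shallow wooden display tray with a brown lining, 150 mm (its x) by 390 mm (its y), rails 24 mm high and 11 mm thick, lining 8 mm above the table; fixed to the table. Origin at the centre of its underside. The three round stands are fixed in a row along its y axis, 100 to 135 mm apart, in any order.
- stand_large_seat (a point): Large round dark-red carved wooden stand, fixed in the tray, for the large gourd: 74 mm across, flat seat 64 mm across inside a rim 5 mm high. The point is the centre of the seat, 24 mm above the table; z is up. (Of the three stands the widest is the large one and the lowest; the narrowest is the small one and the tallest.) The gourd's foot stands flat on the seat, inside the rim.
- stand_medium_seat (a point): Medium round dark-red carved wooden stand, fixed in the tray, for the medium gourd: 63 mm across, flat seat 53 mm across inside a rim 5 mm high. The point is the centre of the seat, 29 mm above the table; z is up. (Of the three stands the widest is the large one and the lowest; the narrowest is the small one and the tallest.) The gourd's foot stands flat on the seat, inside the rim.
- stand_small_seat (a point): Small round dark-red carved wooden stand, fixed in the tray, for the small gourd: 55 mm across, flat seat 45 mm across inside a rim 5 mm high. The point is the centre of the seat, 34 mm above the table; z is up. (Of the three stands the widest is the large one and the lowest; the narrowest is the small one and the tallest.) The gourd's foot stands flat on the seat, inside the rim.
- amber_large_mid (a point): Amber gourd, glossy orange-brown all over, wanted: a loose double-bulb gourd standing upright on its flat foot, large size, 98 mm tall, lower bulb 56 mm and upper bulb 42 mm across at their widest, thin neck and red bead stopper on top. The point is on its upright axis half-way up, 49 mm above the foot; the middle of the upper bulb, the place to grip it, is 11 mm higher (z is along the axis, up). 60 g.
- amber_medium_mid (a point): Amber gourd, glossy orange-brown all over, wanted: a loose double-bulb gourd standing upright on its flat foot, medium size, 90 mm tall, lower bulb 48 mm and upper bulb 36 mm across at their widest, thin neck and green bead stopper on top. The point is on its upright axis half-way up, 45 mm above the foot; the middle of the upper bulb, the place to grip it, is 10 mm higher (z is along the axis, up). 45 g.
- amber_small_mid (a point): Amber gourd, glossy orange-brown all over, wanted: a loose double-bulb gourd standing upright on its flat foot, small size, 82 mm tall, lower bulb 40 mm and upper bulb 30 mm across at their widest, thin neck and yellow bead stopper on top. The point is on its upright axis half-way up, 41 mm above the foot; the middle of the upper bulb, the place to grip it, is 9 mm higher (z is along the axis, up). 30 g.
- pale_large_mid (a point): Pale gourd, plain straw-yellow, not wanted: a loose double-bulb gourd standing upright on its flat foot, large size, 98 mm tall, lower bulb 56 mm and upper bulb 42 mm across at their widest, thin neck and red bead stopper on top. The point is on its upright axis half-way up, 49 mm above the foot; the middle of the upper bulb, the place to grip it, is 11 mm higher (z is along the axis, up). 60 g.
- burnt_medium_mid (a point): Patterned gourd, straw-yellow with dark scorched blotches, not wanted: a loose double-bulb gourd standing upright on its flat foot, medium size, 90 mm tall, lower bulb 48 mm and upper bulb 36 mm across at their widest, thin neck and green bead stopper on top. The point is on its upright axis half-way up, 45 mm above the foot; the middle of the upper bulb, the place to grip it, is 10 mm higher (z is along the axis, up). 45 g.
- pale_small_mid (a point): Pale gourd, plain straw-yellow, not wanted: a loose double-bulb gourd standing upright on its flat foot, small size, 82 mm tall, lower bulb 40 mm and upper bulb 30 mm across at their widest, thin neck and yellow bead stopper on top. The point is on its upright axis half-way up, 41 mm above the foot; the middle of the upper bulb, the place to grip it, is 9 mm higher (z is along the axis, up). 30 g.
There are look-alikes about, which are no part of the job. Leave any purple look-alike of the part that bears pale_large_mid alone.

How it is judged:
By the outcome, as a careful person would: the job done as asked, in the order asked, and still so for the second after the job is handed in, with the robot touching nothing.
It also fails if it takes over 99 s, if anything falls off the work surface, if the arm or the gripper's body presses on something with over 40 N, if the wrist force passes 120 N, or if a joint passes its speed limit or range.

## Working session

There is one attempt and no reset: what is moved stays moved. The work goes in short steps, Python scripts to look and compute and a shell command to move; the robot and the scene stay as the last step left them, time stands still between calls to the robot, and variables do not carry over. Pictures are saved under pics/ and viewed, and the job is handed in when it is done.

```bash
ls; mkdir -p pics; python3 - <<'E'
from cell import arm, optics
import cv2
s=arm.observe();print(s)
for n in("scene","top","wrist"):
    im=optics.get_image(n);cv2.imwrite(f"pics/{n}0.png",im[:,:,::-1]);print(n,optics.camera_info(n))
E
```

```text
pics
{'clock': 0.0, 'joints': array([-1.41757946,  0.43522692,  0.02500444,  1.57409848, -0.01159711,
        1.13399575, -0.07513567]), 'dq': array([ 3.76179084e-04, -4.55974503e-04, -5.79794574e-04, -2.95333285e-05,
       -7.92143965e-04,  9.73596965e-04, -4.13436883e-04]), 'joint_efforts': array([-3.96645055e-05, -6.67850804e+01,  9.85117704e-01, -3.14462471e+01,
       -6.05774671e-02,  4.26743086e-02,  1.85640206e-04]), 'position': array([0.1580956 , 0.6041679 , 0.23994234]), 'ee_rot': array([-4.00942708e-01, -3.11585859e+00,  2.48635519e-03]), 'force': array([-0.83686592, -0.31242654, -0.11129062]), 'ft_torque': array([ 0.03393093,  0.00300004, -0.02028199]), 'width': 1.0047349306095588}
scene {'fx': 497.4069232699725, 'fy': 497.4069232699725, 'cx': 318.5772385200846, 'cy': 190.70049789832836, 'k1': 0.023360490906026203, 'R': array([[-0.85281433,  0.52219746, -0.00418719],
       [ 0.42137556,  0.68337899, -0.59618436],
       [-0.30846452, -0.51019895, -0.80283664]]), 't': array([ 0.4415975 , -0.15983877,  1.40867434])}
top {'fx': 514.8665965557901, 'fy': 514.8665965557901, 'cx': 313.74662831633924, 'cy': 202.4907340807767, 'k1': -0.07511357889982219, 'R': array([[ 0.00984936, -0.99994873,  0.00235217],
       [-0.99624299, -0.0100152 , -0.0860209 ],
       [ 0.08604005, -0.00149609, -0.99629056]]), 't': array([-0.03334841,  0.51258169,  1.4929878 ])}
wrist {'fx': 302.124042809683, 'fy': 302.124042809683, 'cx': 320.1173517127151, 'cy': 194.34316523253545, 'k1': -0.0282249727893749, 'R': array([[ 2.52639044e-01,  9.67560272e-01, -7.96171504e-04],
       [ 9.31694911e-01, -2.43052134e-01,  2.69944906e-01],
       [ 2.60994456e-01, -6.89404119e-02, -9.62875440e-01]]), 't': array([-0.62411593, -0.03408889,  0.39083861])}
```

View pics/scene0.png

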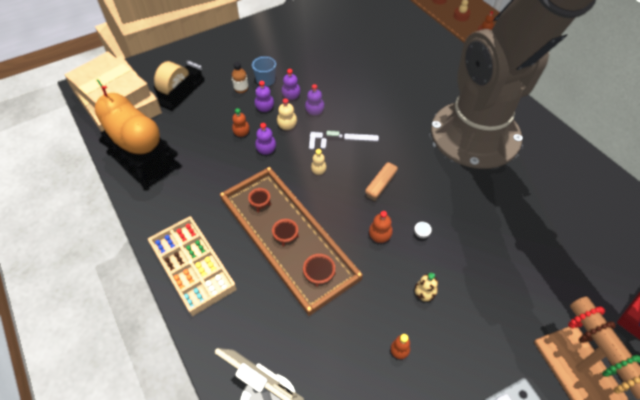

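View pics/top0.png

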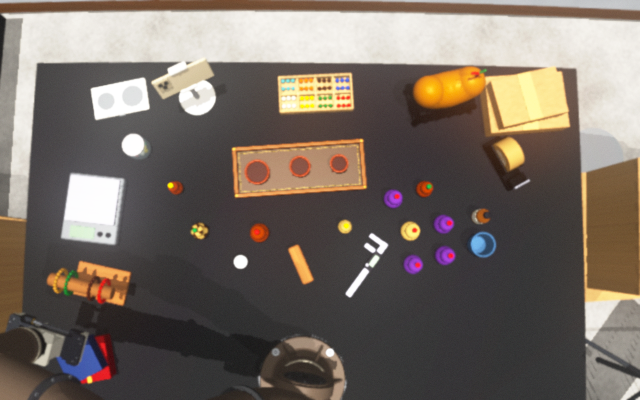

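View pics/wrist0.png

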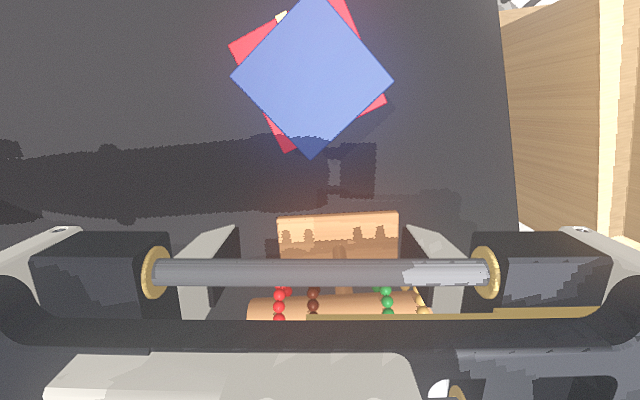

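The scene view shows amber gourds at (380,228) with a red stopper, (400,345) with a yellow one and (240,122) with a green one. In the top view they are at (259,232), (176,187) and (425,188). Next I'll run the networks and triangulate.

```bash
cat > h.py <<'E'
import numpy as np, cv2
from cell import arm, optics
from scipy.spatial.transform import Rotation as Rn
from scipy.optimize import least_squares
def proj(ci,X):
    c=ci['R']@np.asarray(X)+ci['t'];s=c[:2]/c[2];s=s*(1+ci['k1']*(s@s))
    return np.array([ci['fx']*s[0]+ci['cx'],ci['fy']*s[1]+ci['cy']])
def ray(ci,p):
    d=np.array([(p[0]-ci['cx'])/ci['fx'],(p[1]-ci['cy'])/ci['fy']]);s=d.copy()
    for _ in range(10): s=d/(1+ci['k1']*(s@s))
    R=ci['R'];return -R.T@ci['t'], R.T@np.array([*s,1])
def atz(ci,p,z):
    o,d=ray(ci,p);return o+d*(z-o[2])/d[2]
def tri(obs,z=None):
    f=lambda X:np.concatenate([proj(c,[X[0],X[1],z if z is not None else X[2]])-p for c,p in obs])
    r=least_squares(f,[0.5,0,0.05] if z is None else [0.5,0]);return r.x,np.abs(r.fun).max()
E
python3 - <<'E'
from h import *
top=optics.camera_info('top');sc=optics.camera_info('scene')
optics.get_image('top');optics.get_image('scene')
Z=dict(amber_large_mid=.049,amber_medium_mid=.045,amber_small_mid=.041,stand_large_seat=.024,stand_medium_seat=.029,stand_small_seat=.034)
for n,z in Z.items():
    a=optics.pinpoint('top',n);b=optics.pinpoint('scene',n)
    for l,c,r in(('top',top,a),('scene',sc,b)):
        print(n,l,[(round(x['score'],2),np.round(x['location'],1).tolist(),np.round(atz(c,x['location'],z)[:2],4).tolist()) for x in r[:3]])
print(arm.observe()['clock'])
a=cv2.imread('pics/scene0.png')
t=np.hstack([cv2.resize(a[y-40:y+30,x-35:x+35],(260,260),interpolation=3) for x,y in((380,228),(240,122),(400,345))])
cv2.imwrite('pics/crop0.png',t)
E
```

```text
amber_large_mid top [(0.81, [257.9, 233.5], [0.4194, 0.1316])]
amber_large_mid scene [(0.69, [381.1, 223.2], [0.423, 0.128])]
amber_medium_mid top [(0.65, [427.0, 187.9], [0.557, -0.3582])]
amber_medium_mid scene [(0.75, [239.3, 121.9], [0.5601, -0.351])]
amber_small_mid top [(0.64, [173.8, 187.5], [0.5512, 0.382]), (0.57, [256.8, 232.5], [0.4224, 0.1357])]
amber_small_mid scene [(0.57, [400.7, 344.6], [0.5567, 0.382])]
stand_large_seat top [(0.85, [258.5, 172.0], [0.6016, 0.136])]
stand_large_seat scene [(0.57, [322.3, 270.4], [0.5994, 0.1496])]
stand_medium_seat top [(0.86, [295.8, 166.4], [0.6186, 0.0257]), (0.58, [200.9, 231.5], [0.4238, 0.301])]
stand_medium_seat scene [(0.89, [285.4, 230.7], [0.6203, 0.0162])]
stand_small_seat top [(0.55, [339.5, 159.0], [0.6411, -0.1028])]
stand_small_seat scene [(0.75, [258.0, 197.1], [0.6317, -0.1026])]
0.85
```

View pics/crop0.png

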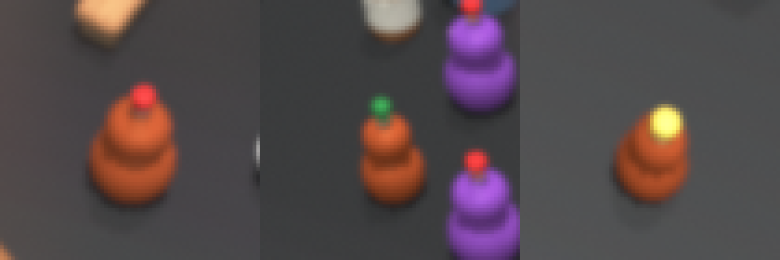

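```bash
cat >> h.py <<'E'
G=dict(large=(.098,.028,.021,.060),medium=(.090,.024,.018,.055),small=(.082,.020,.015,.050))
def sil(ci,xy,g,z0=0,S=4):
    H,rl,ru,zu=g;m=np.zeros((400*S,640*S),np.uint8)
    for r,z in((rl,rl*0.9),(ru,zu)):
        X=np.array([*xy,z+z0]);p=proj(ci,X);d=(ci['R']@X+ci['t'])[2]
        cv2.circle(m,tuple(int(v) for v in np.round((p+.5)*S*16)),int(ci['fx']*r/d*S*16),255,-1,shift=4)
    return cv2.resize(m,(640,400),interpolation=cv2.INTER_AREA)/255.
def amber(im):
    h=cv2.cvtColor(im,cv2.COLOR_RGB2HSV);return ((h[...,0]>=3)&(h[...,0]<18)&(h[...,1]>150)&(h[...,2]>70)).astype(float)
E
python3 - <<'E'
from h import *
ims={n:cv2.imread(f'pics/{n}0.png')[:,:,::-1].copy() for n in('top','scene')}
ci={n:optics.camera_info(n) for n in ims}
from scipy.optimize import minimize
init=dict(large=(.421,.13),medium=(.5585,-.3545),small=(.554,.382))
for k,x0 in init.items():
    def near(n,x): 
        p=proj(ci[n],[*x,.045]);w=np.zeros((400,640));w[int(p[1])-26:int(p[1])+26,int(p[0])-26:int(p[0])+26]=1;return w
    for cams in(('top',),('scene',),('top','scene')):
        M={n:amber(ims[n])*near(n,x0) for n in cams}
        f=lambda x:sum(np.abs(sil(ci[n],x,G[k])-M[n]).sum() for n in cams)
        r=minimize(f,x0,method='Nelder-Mead',options=dict(initial_simplex=[x0,(x0[0]+.006,x0[1]),(x0[0],x0[1]+.006)]))
        print(k,cams,r.x.round(4),round(r.fun,1),[M[n].sum() for n in cams])
st=dict(large=(.0265+.0025,.6005,.143,.037),medium=(.034,.6195,.021,.0315),small=(.039,.636,-.1027,.0275))
for k,(z,x,y,r) in st.items():
    z={'large':.029,'medium':.034,'small':.039}[k]
    for n in ims:
        h=cv2.cvtColor(ims[n],cv2.COLOR_RGB2HSV)
        m=(((h[...,0]<8)|(h[...,0]>172))&(h[...,1]>110)).astype(np.uint8)
        p=proj(ci[n],[x,y,z]);w=np.zeros_like(m);a=24;w[int(p[1])-a:int(p[1])+a,int(p[0])-a:int(p[0])+a]=1;m*=w
        c,_=cv2.findContours(m,0,2);c=max(c,key=cv2.contourArea);e=cv2.fitEllipse(cv2.convexHull(c))
        print(k,n,np.round(e[0],1),np.round(e[1],1),atz(ci[n],e[0],z)[:2].round(4))
t=np.hstack([cv2.resize(ims['top'][120:210,220:380],None,fx=2.4,fy=2.4,interpolation=3),cv2.resize(ims['scene'][150:320,210:370],(384,216*1),interpolation=3)])
cv2.imwrite('pics/tray0.png',t[:,:,::-1])
E
```

```text
large ('top',) [0.4234 0.1314] 27.4 [np.float64(281.0)]
large ('scene',) [0.4255 0.1318] 56.5 [np.float64(476.0)]
large ('top', 'scene') [0.4245 0.1316] 89.8 [np.float64(281.0), np.float64(476.0)]
medium ('top',) [ 0.5584 -0.3535] 38.4 [np.float64(200.0)]
medium ('scene',) [ 0.5599 -0.3521] 31.9 [np.float64(296.0)]
medium ('top', 'scene') [ 0.5588 -0.3532] 75.3 [np.float64(200.0), np.float64(296.0)]
small ('top',) [0.5543 0.3832] 39.2 [np.float64(126.0)]
small ('scene',) [0.5561 0.3824] 62.8 [np.float64(291.0)]
small ('top', 'scene') [0.5557 0.3826] 108.0 [np.float64(126.0), np.float64(291.0)]
large top [256.9 171.8] [21.8 24.3] [0.6013 0.1401]
large scene [318.6 268.9] [30.9 31.8] [0.6058 0.1443]
medium top [299.6 166.7] [18.6 19.7] [0.6171 0.0144]
medium scene [285.3 231.8] [25.8 27.8] [0.6232 0.0216]
small top [338.7 163.7] [16.1 17. ] [ 0.6261 -0.1001]
small scene [259.5 199.3] [21.7 23.4] [ 0.6328 -0.0912]
```

View pics/tray0.png

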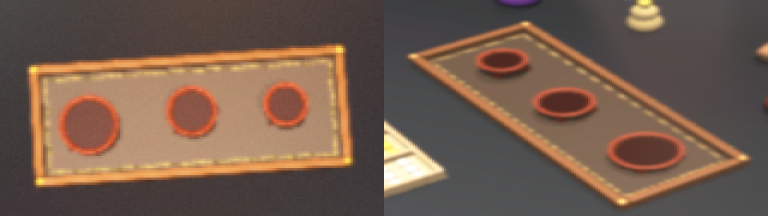

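```bash
cat >> h.py <<'E'
def go(target,yaw=None,s=None):
    """total shift in tool axes to target; R now"""
    s=s or arm.observe();R=Rn.from_rotvec(s['ee_rot']).as_matrix()
    print('clk',round(s['clock'],2),'pos',s['position'].round(4),'tool x',R[:,0].round(3),'y',R[:,1].round(3),'z',R[:,2].round(3),'w',round(s['width']*.0918,4),'F',s['force'].round(1))
    if target is not None: print('shift tool',(R.T@(np.array(target)-s['position'])).round(4))
E
python3 - <<'E'
from h import *
go((.555,.383,.20))
E
```

```text
clk 0.85 pos [0.1581 0.6047 0.2408] tool x [-0.967  0.253  0.   ] y [0.253 0.967 0.   ] z [-0.  0. -1.] w 0.0919 F [ 0.2  0.1 -0.3]
shift tool [-0.44   -0.114   0.0407]
```

```bash
python3 -m creep '[{"translation":[-0.038,-0.0114,0],"rot":[0,0,0],"jaw":0.06},{"translation":[-0.038,-0.0114,0],"rot":[0,0,0],"jaw":0.06},{"translation":[-0.038,-0.0114,0],"rot":[0,0,0],"jaw":0.06},{"translation":[-0.038,-0.0114,0],"rot":[0,0,0],"jaw":0.06},{"translation":[-0.038,-0.0114,0],"rot":[0,0,0],"jaw":0.06},{"translation":[-0.038,-0.0114,0],"rot":[0,0,0],"jaw":0.06},{"translation":[-0.038,-0.0114,0],"rot":[0,0,0],"jaw":0.06},{"translation":[-0.038,-0.0114,0],"rot":[0,0,0],"jaw":0.06},{"translation":[-0.038,-0.0114,0],"rot":[0,0,0],"jaw":0.06},{"translation":[0,0,0],"rot":[0,0,0],"jaw":0.06},{"translation":[0,0,0],"rot":[0,0,0],"jaw":0.06},{"translation":[0,0,0],"rot":[0,0,0],"jaw":0.06}]' 10
cat >> h.py <<'E'
def wr(tag):
    ci=optics.camera_info('wrist');im=optics.get_image('wrist');cv2.imwrite(f'pics/{tag}.png',im[:,:,::-1]);return ci,im
E
python3 - <<'E'
from h import *
go((.555,.383,.20))
ci,im=wr('w1')
print(proj(ci,[.5555,.3826,.041]))
for n in('amber_small_mid',): print([(x['score'],x['location'],atz(ci,x['location'],.041)) for x in optics.pinpoint('wrist',n)])
E
```

```text
clock: 1.85
position: [0.4627, 0.4191, 0.2406]
ee_rot: [-0.401, -3.115, -0.0]
force: [-0.8, 0.2, 0.0]
width: 0.654
clk 1.85 pos [0.4627 0.4191 0.2406] tool x [-0.967  0.253  0.001] y [0.253 0.967 0.   ] z [-0.001  0.    -1.   ] w 0.06 F [-0.8  0.2  0. ]
shift tool [-0.0985 -0.0115  0.0405]
[310.8470549  252.43485792]
[(0.65, [306.6, 251.7], array([0.55317928, 0.37771978, 0.041     ]))]
```

View pics/w1.png

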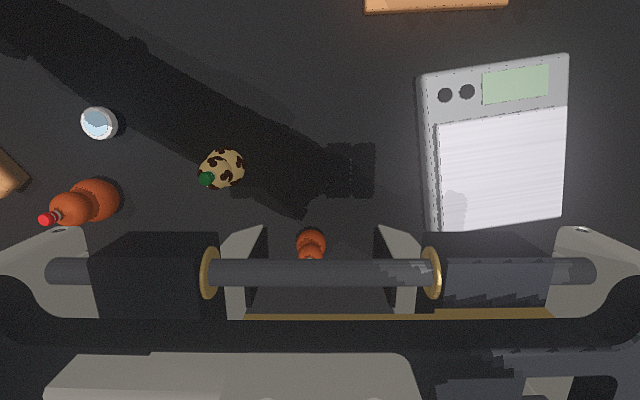

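```bash
python3 - <<'E'
from h import *
ci=optics.camera_info('wrist');im=cv2.imread('pics/w1.png')[:,:,::-1].copy()
m=amber(im); 
def cmp(x0,g,box):
    a,b,c,d=box;w=np.zeros((400,640));w[b:d,a:c]=1
    from scipy.optimize import minimize
    f=lambda x:(np.abs(sil(ci,x,g)-m)*w).sum()
    r=minimize(f,x0,method='Nelder-Mead',options=dict(initial_simplex=[x0,(x0[0]+.006,x0[1]),(x0[0],x0[1]+.006)]));print(r.x.round(4),r.fun,(m*w).sum(),f(x0))
cmp((.5555,.3826),G['small'],(280,215,345,255))
cmp((.4245,.1316),G['large'],(40,165,130,235))
# stands: ring model fit on top & scene
for n in('top','scene'):
    I=cv2.imread(f'pics/{n}0.png');c=optics.camera_info(n)
    big=cv2.resize(I,None,fx=5,fy=5,interpolation=3)
    for k,(z,x,y,ro,ri) in dict(L=(.024,.601,.1405,.037,.032),M=(.029,.6175,.0155,.0315,.0265),S=(.034,.6275,-.1,.0275,.0225)).items():
        for r,zz in((ro,z+.005),(ri,z+.005)):
            pts=np.array([(proj(c,[x+r*np.cos(a),y+r*np.sin(a),zz])+.5)*5-.5 for a in np.linspace(0,6.283,60)])
            cv2.polylines(big,[np.round(pts*16).astype(np.int32)],True,(0,255,0),1,shift=4)
    out=big[135*5:205*5,235*5:365*5] if n=='top' else big[180*5:290*5,240*5:345*5]
    cv2.imwrite(f'pics/ring_{n}.png',out[:600,:800])
E
```

```text
[0.554  0.3829] 29.270588235294117 620.0 52.752941176470586
[0.4228 0.1343] 305.38039215686274 2313.0 395.8588235294118
```

View pics/ring_top.png

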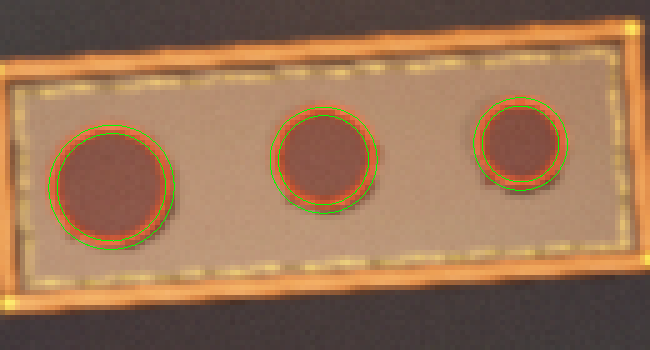

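View pics/ring_scene.png

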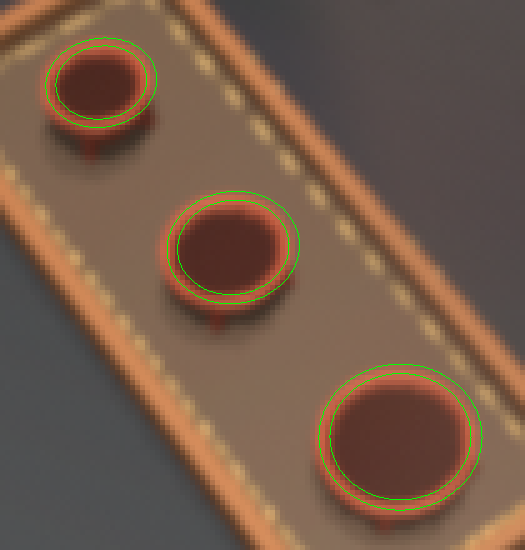

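```bash
python3 -m creep '[{"translation":[-0.035,-0.0040,0],"rot":[0,0,0],"jaw":0.06},{"translation":[-0.035,-0.004,0],"rot":[0,0,0],"jaw":0.06},{"translation":[-0.0285,-0.0035,0],"rot":[0,0,0],"jaw":0.06},{"translation":[0,0,0.035],"rot":[0,0,0],"jaw":0.06},{"translation":[0,0,0.035],"rot":[0,0,0],"jaw":0.06},{"translation":[0,0,0.035],"rot":[0,0,0],"jaw":0.06},{"translation":[0,0,0],"rot":[0,0,0],"jaw":0.06},{"translation":[0,0,0],"rot":[0,0,0],"jaw":0.06},{"translation":[0,0,0],"rot":[0,0,0],"jaw":0.06}]' 10
python3 - <<'E'
from h import *
go((.555,.383,.045))
ci,im=wr('w2');print(proj(ci,[.555,.383,.05]),proj(ci,[.555,.383,.082]))
E
```

```text
clock: 2.7
position: [0.5556, 0.3843, 0.1378]
ee_rot: [0.398, 3.115, 0.003]
force: [0.1, 0.1, 0.1]
width: 0.653
clk 2.7 pos [0.5556 0.3843 0.1378] tool x [-0.968  0.252 -0.001] y [0.252 0.968 0.002] z [ 0.002  0.002 -1.   ] w 0.06 F [0.1 0.1 0.1]
shift tool [ 0.0004 -0.0016  0.0928]
[318.49410585 203.16390543] [318.36321358 216.74270556]
```

View pics/w2.png

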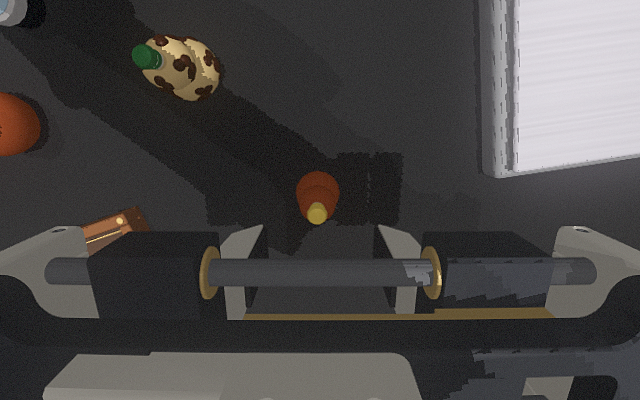

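```bash
python3 -m creep '[{"translation":[0.0005,-0.0015,0.031],"rot":[0,0,0],"jaw":0.06},{"translation":[0,0,0.031],"rot":[0,0,0],"jaw":0.06},{"translation":[0,0,0.031],"rot":[0,0,0],"jaw":0.06},{"translation":[0,0,0],"rot":[0,0,0],"jaw":0.06},{"translation":[0,0,0],"rot":[0,0,0],"jaw":0.045},{"translation":[0,0,0],"rot":[0,0,0],"jaw":0.03},{"translation":[0,0,0],"rot":[0,0,0],"jaw":0.02},{"translation":[0,0,0],"rot":[0,0,0],"jaw":0.02},{"translation":[0,0,0],"rot":[0,0,0],"jaw":0.02},{"translation":[0,0,0],"rot":[0,0,0],"jaw":0.02}]' 10
python3 - <<'E'
from h import *
go((.555,.383,.045))
ci,im=wr('w3');
E
```

```text
clock: 3.58
position: [0.5554, 0.382, 0.0442]
ee_rot: [0.401, 3.114, 0.003]
force: [-0.1, 1.2, 4.9]
width: 0.309
clk 3.58 pos [0.5554 0.382  0.0442] tool x [-0.967  0.253 -0.001] y [0.253 0.967 0.002] z [ 0.002  0.001 -1.   ] w 0.0284 F [-0.1  1.2  4.9]
shift tool [ 0.0006  0.0009 -0.0008]
```

View pics/w3.png

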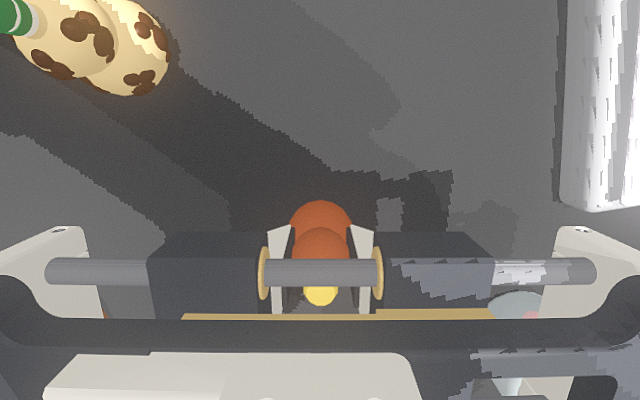

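```bash
python3 -m creep '[{"translation":[0,0,-0.01],"rot":[0,0,0],"jaw":0.02},{"translation":[0,0,-0.02],"rot":[0,0,0],"jaw":0.02},{"translation":[0,0,-0.03],"rot":[0,0,0],"jaw":0.02},{"translation":[0,0,-0.03],"rot":[0,0,0],"jaw":0.02},{"translation":[-0.0069,-0.016,0],"rot":[0,0,0],"jaw":0.02},{"translation":[-0.0138,-0.032,0],"rot":[0,0,0],"jaw":0.02},{"translation":[-0.0138,-0.032,0],"rot":[0,0,0],"jaw":0.02},{"translation":[-0.0138,-0.032,0],"rot":[0,0,0],"jaw":0.02},{"translation":[-0.0138,-0.032,0],"rot":[0,0,0],"jaw":0.02},{"translation":[-0.0069,-0.016,0],"rot":[0,0,0],"jaw":0.02},{"translation":[0,0,0],"rot":[0,0,0],"jaw":0.02},{"translation":[0,0,0],"rot":[0,0,0],"jaw":0.02}]' 12
python3 - <<'E'
from h import *
go((.6298,-.0998,.0782))
ci,im=wr('w4');
E
```

```text
clock: 4.63
position: [0.5812, 0.2077, 0.1333]
ee_rot: [0.405, 3.115, 0.0]
force: [-0.1, 1.8, -0.4]
width: 0.309
clk 4.63 pos [0.5812 0.2077 0.1333] tool x [-0.967  0.256 -0.   ] y [0.256 0.967 0.   ] z [ 0.  0. -1.] w 0.0284 F [-0.1  1.8 -0.4]
shift tool [-0.1256 -0.2848  0.0551]
```

View pics/w4.png

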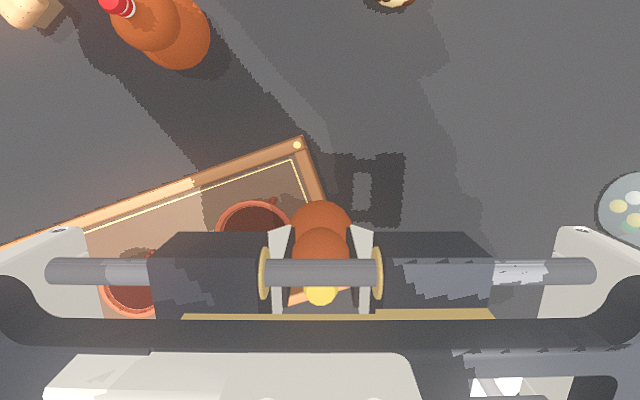

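```bash
python3 -m creep '[{"translation":[-0.0071,-0.0162,0],"rot":[0,0,0],"jaw":0.02},{"translation":[-0.0139,-0.0315,0],"rot":[0,0,0],"jaw":0.02},{"translation":[-0.0139,-0.0315,0],"rot":[0,0,0],"jaw":0.02},{"translation":[-0.0139,-0.0315,0],"rot":[0,0,0],"jaw":0.02},{"translation":[-0.0139,-0.0315,0],"rot":[0,0,0],"jaw":0.02},{"translation":[-0.0139,-0.0315,0],"rot":[0,0,0],"jaw":0.02},{"translation":[-0.0139,-0.0315,0],"rot":[0,0,0],"jaw":0.02},{"translation":[-0.0139,-0.0315,0],"rot":[0,0,0],"jaw":0.02},{"translation":[-0.0139,-0.0315,0],"rot":[0,0,0],"jaw":0.02},{"translation":[-0.0073,-0.0166,0.02],"rot":[0,0,0],"jaw":0.02},{"translation":[0,0,0],"rot":[0,0,0],"jaw":0.02},{"translation":[0,0,0],"rot":[0,0,0],"jaw":0.02}]' 12
python3 - <<'E'
from h import *
go((.6298,-.0998,.0782))
ci,im=wr('w5')
sc=optics.get_image('scene');tp=optics.get_image('top')
a=cv2.resize(sc[140:280,210:350],(560,560),interpolation=3);cv2.imwrite('pics/s5.png',a[:,:,::-1])
E
```

```text
clock: 5.68
position: [0.6299, -0.0977, 0.1117]
ee_rot: [-0.401, -3.114, -0.001]
force: [-0.3, 0.2, -0.1]
width: 0.309
clk 5.68 pos [ 0.6299 -0.0977  0.1117] tool x [-0.967  0.253  0.002] y [0.253 0.967 0.   ] z [-0.002  0.001 -1.   ] w 0.0284 F [-0.3  0.2 -0.1]
shift tool [-0.0005 -0.0021  0.0335]
```

View pics/w5.png

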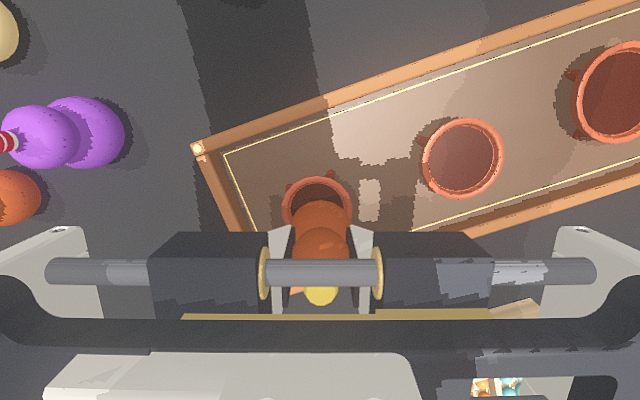

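View pics/s5.png

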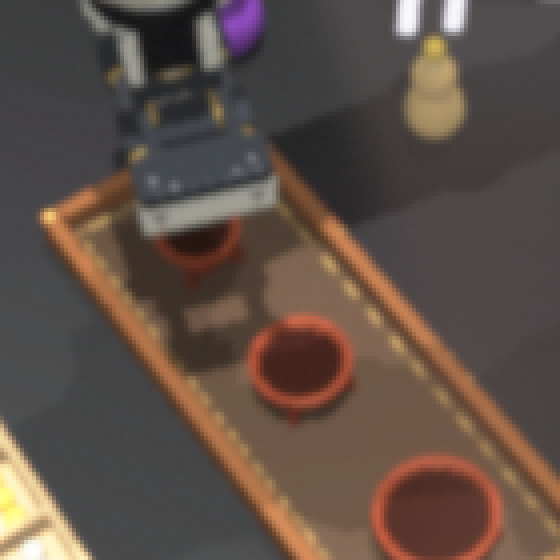

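```bash
cat >> h.py <<'E'
ST=dict(L=(.024,.603,.1405,.037,.032),M=(.029,.6198,.0152,.0315,.0265),S=(.034,.6298,-.0998,.0275,.0225))
def rings(c,im,name,crop,f,ST=ST):
    x0,y0,x1,y1=crop
    big=cv2.resize(im[y0:y1,x0:x1,::-1],None,fx=f,fy=f,interpolation=3)
    for k,(z,x,y,ro,ri) in ST.items():
        for r in(ro,ri):
            pts=np.array([(proj(c,[x+r*np.cos(a),y+r*np.sin(a),z+.005])+.5-(x0,y0))*f-.5 for a in np.linspace(0,6.283,60)])
            cv2.polylines(big,[np.round(pts*16).astype(np.int32)],True,(0,255,0),1,shift=4)
    cv2.imwrite(name,big)
E
python3 - <<'E'
from h import *
rings(optics.camera_info('wrist'),cv2.imread('pics/w5.png')[:,:,::-1],'pics/r5.png',(260,40,640,260),2)
E
```

```text
(no output)
```

View pics/r5.png

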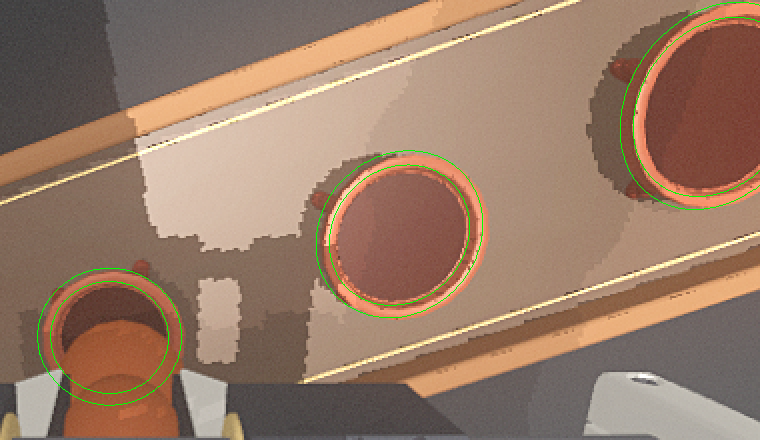

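```bash
python3 -m creep '[{"translation":[-0.001,-0.001,0.01],"rot":[0,0,0],"jaw":0.02},{"translation":[0,0,0.01],"rot":[0,0,0],"jaw":0.02},{"translation":[0,0,0.006],"rot":[0,0,0],"jaw":0.02},{"translation":[0,0,0.003],"rot":[0,0,0],"jaw":0.02},{"translation":[0,0,0.002],"rot":[0,0,0],"jaw":0.02},{"translation":[0,0,0],"rot":[0,0,0],"jaw":0.02},{"translation":[0,0,0],"rot":[0,0,0],"jaw":0.02}]' 12
python3 - <<'E'
from h import *
go((.6305,-.099,.0782))
ci,im=wr('w6')
E
```

```text
clock: 6.42
position: [0.6311, -0.0994, 0.0817]
ee_rot: [0.401, 3.116, 0.0]
force: [0.4, -1.2, -0.1]
width: 0.308
clk 6.42 pos [ 0.6311 -0.0994  0.0817] tool x [-0.967  0.253 -0.   ] y [0.253 0.967 0.   ] z [ 0. -0. -1.] w 0.0283 F [ 0.4 -1.2 -0.1]
shift tool [0.0006 0.0002 0.0035]
```

View pics/w6.png

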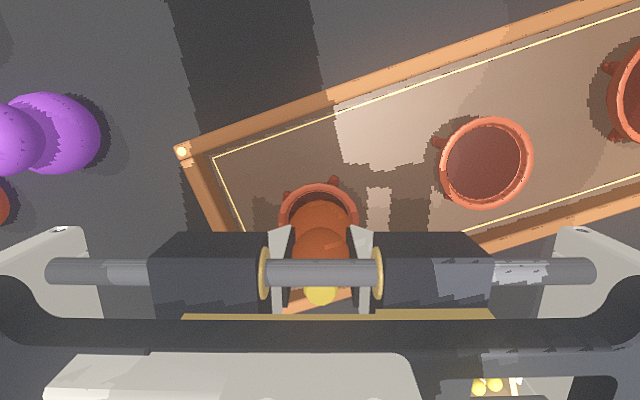

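```bash
python3 - <<'E'
from h import *
ci=optics.camera_info('wrist');im=cv2.imread('pics/w6.png')[:,:,::-1].copy()
s=sil(ci,(.6311,-.0994),G['small'],z0=.0375)
c,_=cv2.findContours((s>.5).astype(np.uint8),0,1);cv2.drawContours(im,c,-1,(0,0,255),1)
rings(ci,im,'pics/r6.png',(240,100,560,320),2.4,dict(S=(.034,.631,-.099,.0275,.0225),M=(.029,.6205,.0163,.0315,.0265)))
E
```

```text
(no output)
```

View pics/r6.png

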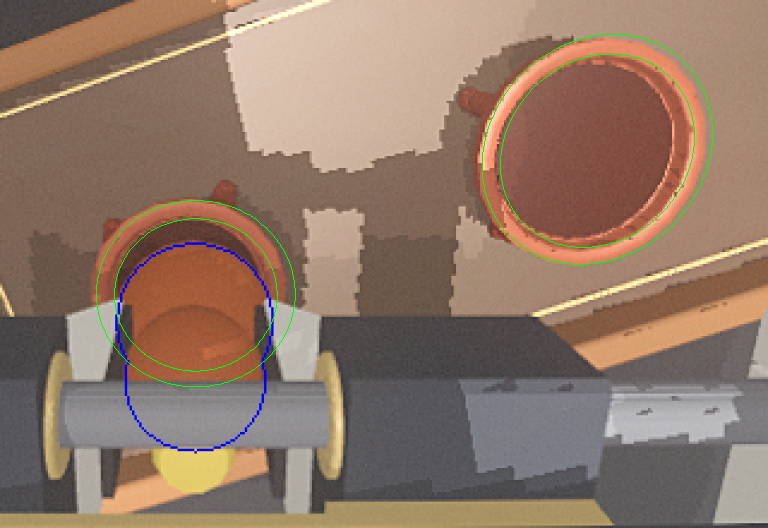

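```bash
python3 -m creep '[{"translation":[0,-0.001,0.001],"rot":[0,0,0],"jaw":0.02},{"translation":[0,0,0.001],"rot":[0,0,0],"jaw":0.02},{"translation":[0,0,0.0008],"rot":[0,0,0],"jaw":0.02},{"translation":[0,0,0],"rot":[0,0,0],"jaw":0.02},{"translation":[0,0,0],"rot":[0,0,0],"jaw":0.02}]' 12
python3 -m creep '[{"translation":[0,0,0.0006],"rot":[0,0,0],"jaw":0.02},{"translation":[0,0,0],"rot":[0,0,0],"jaw":0.02},{"translation":[0,0,0],"rot":[0,0,0],"jaw":0.02}]' 12
```

```text
clock: 6.88
position: [0.6307, -0.1003, 0.0789]
ee_rot: [-0.401, -3.116, -0.0]
force: [-0.4, 0.5, -0.1]
width: 0.311
clock: 7.13
position: [0.6308, -0.1003, 0.0783]
ee_rot: [0.401, 3.116, 0.0]
force: [0.3, 0.4, -0.4]
width: 0.308
```

```bash
python3 -m creep '[{"translation":[0,0,0.0006],"rot":[0,0,0],"jaw":0.02},{"translation":[0,0,0],"rot":[0,0,0],"jaw":0.02},{"translation":[0,0,0],"rot":[0,0,0],"jaw":0.02}]' 12
python3 -m creep '[{"translation":[0,0,0.0006],"rot":[0,0,0],"jaw":0.02},{"translation":[0,0,0],"rot":[0,0,0],"jaw":0.02},{"translation":[0,0,0],"rot":[0,0,0],"jaw":0.02}]' 12
```

```text
clock: 7.38
position: [0.6309, -0.1003, 0.0782]
ee_rot: [0.401, 3.115, 0.0]
force: [-2.3, -0.1, 5.7]
width: 0.313
clock: 7.63
position: [0.6311, -0.1004, 0.0781]
ee_rot: [0.401, 3.115, 0.0]
force: [-2.8, 0.4, 10.0]
width: 0.314
```

```bash
python3 -m creep '[{"translation":[0,0,-0.001],"rot":[0,0,0],"jaw":0.02},{"translation":[0,0,0],"rot":[0,0,0],"jaw":0.028},{"translation":[0,0,0],"rot":[0,0,0],"jaw":0.032},{"translation":[0,0,0],"rot":[0,0,0],"jaw":0.036},{"translation":[0,0,0],"rot":[0,0,0],"jaw":0.045},{"translation":[0,0,0],"rot":[0,0,0],"jaw":0.055},{"translation":[0,0,0],"rot":[0,0,0],"jaw":0.06},{"translation":[0,0,0],"rot":[0,0,0],"jaw":0.06}]' 5
python3 - <<'E'
from h import *
go((.6305,-.099,.0782))
ci,im=wr('w7')
E
```

```text
clock: 8.3
position: [0.6307, -0.1003, 0.078]
ee_rot: [-0.401, -3.116, -0.0]
force: [-0.3, -0.1, 0.4]
width: 0.625
clk 8.3 pos [ 0.6307 -0.1003  0.078 ] tool x [-0.967  0.253  0.   ] y [ 0.253  0.967 -0.   ] z [-0.  0. -1.] w 0.0574 F [-0.3 -0.1  0.4]
shift tool [ 0.0005  0.0012 -0.0002]
```

View pics/w7.png

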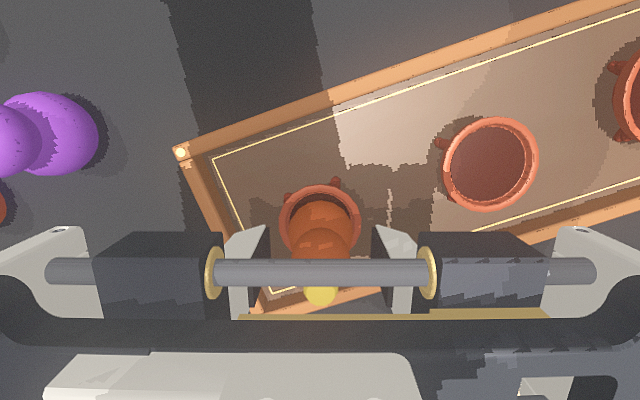

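The small gourd stands centred in its ring at about (320,225) in the wrist view. Next is the medium one.

```bash
python3 -m creep '[{"translation":[0,0,-0.01],"rot":[0,0,0],"jaw":0.06},{"translation":[0,0,-0.025],"rot":[0,0,0],"jaw":0.06},{"translation":[0,0,-0.035],"rot":[0,0,0],"jaw":0.06},{"translation":[0,0,-0.03],"rot":[0,0,0],"jaw":0.06},{"translation":[0.0056,-0.0375,0],"rot":[0,0,0],"jaw":0.06},{"translation":[0,-0.0375,0],"rot":[0,0,0],"jaw":0.06},{"translation":[0,-0.0375,0],"rot":[0,0,0],"jaw":0.06},{"translation":[0,-0.0375,0],"rot":[0,0,0],"jaw":0.06},{"translation":[0,-0.0375,0],"rot":[0,0,0],"jaw":0.06},{"translation":[0,-0.0375,0],"rot":[0,0,0],"jaw":0.06},{"translation":[0,-0.0375,0],"rot":[0,0,0],"jaw":0.06},{"translation":[0,0,0],"rot":[0,0,0],"jaw":0.06}]' 12
python3 -m creep '[{"translation":[0,0,0],"rot":[0,0,0],"jaw":0.06},{"translation":[0,0,0.03],"rot":[0,0,0],"jaw":0.06},{"translation":[0,0,0],"rot":[0,0,0],"jaw":0.06},{"translation":[0,0,0],"rot":[0,0,0],"jaw":0.06}]' 12
python3 - <<'E'
from h import *
go((.559,-.353,.050))
ci,im=wr('w8')
print(proj(ci,[.559,-.353,.086]),proj(ci,[.559,-.353,.0]))
m=amber(im)
from scipy.optimize import minimize
w=np.zeros((400,640));w[150:228,270:380]=1;g=G['medium'];x0=(.559,-.353)
f=lambda x:(np.abs(sil(ci,x,g)-m)*w).sum()
r=minimize(f,x0,method='Nelder-Mead',options=dict(initial_simplex=[x0,(x0[0]+.006,x0[1]),(x0[0],x0[1]+.006)]));print(r.x.round(4),r.fun,(m*w).sum(),f(x0))
go([*r.x,.05])
E
```

```text
clock: 9.35
position: [0.5541, -0.3631, 0.1794]
ee_rot: [-0.417, -3.113, 0.01]
force: [-0.6, -2.4, 0.7]
width: 0.658
clock: 9.68
position: [0.5585, -0.3506, 0.1473]
ee_rot: [-0.398, -3.113, -0.003]
force: [0.0, 0.2, 0.5]
width: 0.653
clk 9.68 pos [ 0.5585 -0.3506  0.1473] tool x [-0.968  0.251  0.003] y [0.251 0.968 0.002] z [-0.003  0.003 -1.   ] w 0.06 F [0.  0.2 0.5]
shift tool [-0.0014 -0.0023  0.0973]
[317.40819335 216.18088739] [317.97326782 187.18849506]
[ 0.5581 -0.3545] 469.8705882352941 1890.0 588.0470588235294
clk 9.73 pos [ 0.5592 -0.3514  0.1485] tool x [-0.968  0.251  0.001] y [0.251 0.968 0.001] z [-0.001  0.001 -1.   ] w 0.0603 F [ 0.2 -0.2  1.6]
shift tool [ 0.0003 -0.0034  0.0985]
```

View pics/w8.png

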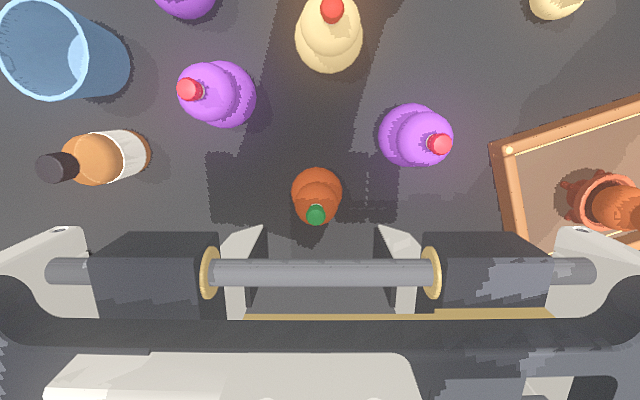

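The wrist view shows the green-stoppered amber gourd between the jaws at (316,200). The purple ones at (218,93) and (415,135) are clear of the fingers.

```bash
python3 -m creep '[{"translation":[0,-0.0025,0.031],"rot":[0,0,0],"jaw":0.06},{"translation":[0,0,0.031],"rot":[0,0,0],"jaw":0.06},{"translation":[0,0,0.024],"rot":[0,0,0],"jaw":0.06},{"translation":[0,0,0.010],"rot":[0,0,0],"jaw":0.06},{"translation":[0,0,0],"rot":[0,0,0],"jaw":0.05},{"translation":[0,0,0],"rot":[0,0,0],"jaw":0.042},{"translation":[0,0,0],"rot":[0,0,0],"jaw":0.035},{"translation":[0,0,0],"rot":[0,0,0],"jaw":0.025},{"translation":[0,0,0],"rot":[0,0,0],"jaw":0.025},{"translation":[0,0,0],"rot":[0,0,0],"jaw":0.025},{"translation":[0,0,0],"rot":[0,0,0],"jaw":0.025}]' 10
python3 - <<'E'
from h import *
go((.559,-.353,.050))
ci,im=wr('w9')
E
```

```text
clock: 10.65
position: [0.5595, -0.3557, 0.0539]
ee_rot: [0.4, 3.113, -0.001]
force: [-0.1, 0.4, 6.9]
width: 0.381
clk 10.65 pos [ 0.5595 -0.3557  0.0539] tool x [-0.967  0.253 -0.003] y [ 0.253  0.967 -0.   ] z [ 0.003 -0.001 -1.   ] w 0.035 F [-0.1  0.4  6.9]
shift tool [0.0012 0.0025 0.0039]
```

View pics/w9.png

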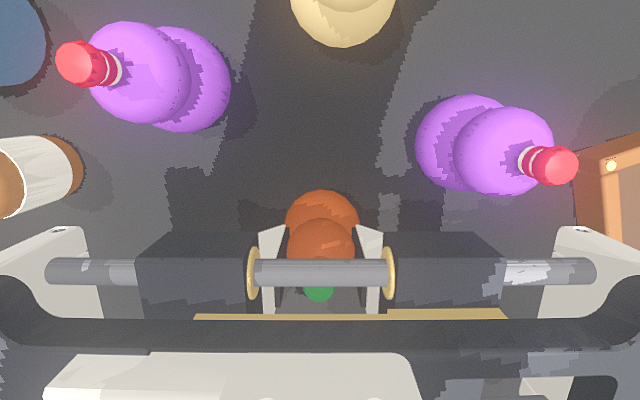

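```bash
python3 -m creep '[{"translation":[0,0,0],"rot":[0,0,0],"jaw":0.042},{"translation":[0,0,0],"rot":[0,0,0],"jaw":0.045},{"translation":[0,0,0.004],"rot":[0,0,0],"jaw":0.045},{"translation":[0,0,0],"rot":[0,0,0],"jaw":0.042},{"translation":[0,0,0],"rot":[0,0,0],"jaw":0.035},{"translation":[0,0,0],"rot":[0,0,0],"jaw":0.025},{"translation":[0,0,0],"rot":[0,0,0],"jaw":0.025},{"translation":[0,0,0],"rot":[0,0,0],"jaw":0.025}]' 12
python3 -c "
from h import *
go((.6205,.0158,.079))"
```

```text
clock: 11.37
position: [0.5582, -0.3553, 0.048]
ee_rot: [-0.401, -3.116, -0.0]
force: [-0.3, -0.5, 0.2]
width: 0.38
clk 11.37 pos [ 0.5582 -0.3553  0.048 ] tool x [-0.967  0.253  0.   ] y [0.253 0.967 0.   ] z [-0.  0. -1.] w 0.0349 F [-0.3 -0.5  0.2]
shift tool [ 0.0336  0.3747 -0.031 ]
```

```bash
python3 -m creep '[{"translation":[0,0,-0.012],"rot":[0,0,0],"jaw":0.025},{"translation":[0,0,-0.03],"rot":[0,0,0],"jaw":0.025},{"translation":[0,0,-0.036],"rot":[0,0,0],"jaw":0.025},{"translation":[0,0,-0.036],"rot":[0,0,0],"jaw":0.025},{"translation":[0,0,-0.036],"rot":[0,0,0],"jaw":0.025},{"translation":[0,0,0],"rot":[0,0,0],"jaw":0.025},{"translation":[0.002,0.02,0],"rot":[0,0,0],"jaw":0.025},{"translation":[0.0035,0.0365,0],"rot":[0,0,0],"jaw":0.025},{"translation":[0.0035,0.0365,0],"rot":[0,0,0],"jaw":0.025},{"translation":[0.0035,0.0365,0],"rot":[0,0,0],"jaw":0.025},{"translation":[0.0035,0.0365,0],"rot":[0,0,0],"jaw":0.025},{"translation":[0.0035,0.0365,0],"rot":[0,0,0],"jaw":0.025}]' 12
python3 -c "
from h import *
go((.6205,.0158,.079))"
```

```text
clock: 12.37
position: [0.5906, -0.1528, 0.199]
ee_rot: [0.401, 3.115, 0.0]
force: [1.1, 0.3, 0.1]
width: 0.382
clk 12.37 pos [ 0.5906 -0.1528  0.199 ] tool x [-0.967  0.253 -0.001] y [0.253 0.967 0.   ] z [ 0.001 -0.    -1.   ] w 0.0351 F [1.1 0.3 0.1]
shift tool [0.014  0.1707 0.12  ]
```

```bash
python3 -m creep '[{"translation":[0.0025,0.034,0],"rot":[0,0,0],"jaw":0.025},{"translation":[0.0035,0.036,0],"rot":[0,0,0],"jaw":0.025},{"translation":[0.0035,0.036,0],"rot":[0,0,0],"jaw":0.025},{"translation":[0.003,0.036,0],"rot":[0,0,0],"jaw":0.025},{"translation":[0.0015,0.027,0],"rot":[0,0,0],"jaw":0.025},{"translation":[0,0,0.03],"rot":[0,0,0],"jaw":0.025},{"translation":[0,0,0.035],"rot":[0,0,0],"jaw":0.025},{"translation":[0,0,0.02],"rot":[0,0,0],"jaw":0.025},{"translation":[0,0,0],"rot":[0,0,0],"jaw":0.025},{"translation":[0,0,0],"rot":[0,0,0],"jaw":0.025},{"translation":[0,0,0],"rot":[0,0,0],"jaw":0.025}]' 12
python3 - <<'E'
from h import *
go((.6205,.0158,.079))
ci,im=wr('w10');p=arm.observe()['position']
s=sil(ci,p[:2],G['medium'],z0=p[2]-.048)
c,_=cv2.findContours((s>.5).astype(np.uint8),0,1);cv2.drawContours(im,c,-1,(0,0,255),1)
rings(ci,im,'pics/r10.png',(200,60,560,320),2.2)
E
```

```text
clock: 13.28
position: [0.6209, 0.0124, 0.115]
ee_rot: [0.401, 3.114, 0.001]
force: [-0.3, -1.0, -0.0]
width: 0.379
clk 13.28 pos [0.6209 0.0124 0.115 ] tool x [-0.967  0.254 -0.002] y [0.254 0.967 0.001] z [ 0.002  0.    -1.   ] w 0.0348 F [-0.3 -1.  -0. ]
shift tool [0.0014 0.0031 0.036 ]
```

View pics/r10.png

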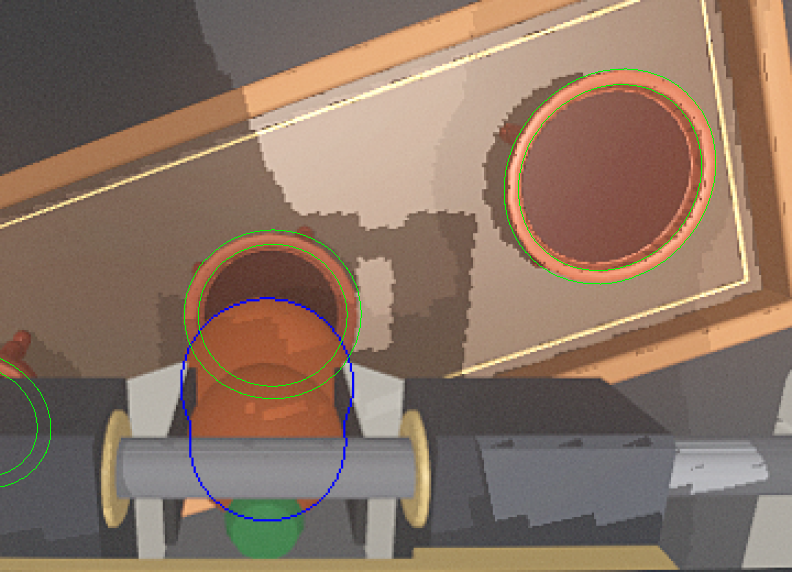

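```bash
python3 -m creep '[{"translation":[0.001,0.0027,0.01],"rot":[0,0,0],"jaw":0.025},{"translation":[0,0,0.01],"rot":[0,0,0],"jaw":0.025},{"translation":[0,0,0.008],"rot":[0,0,0],"jaw":0.025},{"translation":[0,0,0.005],"rot":[0,0,0],"jaw":0.025},{"translation":[0,0,0.002],"rot":[0,0,0],"jaw":0.025},{"translation":[0,0,0],"rot":[0,0,0],"jaw":0.025},{"translation":[0,0,0],"rot":[0,0,0],"jaw":0.025}]' 12
python3 - <<'E'
from h import *
go((.6205,.0152,.077))
ci,im=wr('w11')
rings(ci,im,'pics/r11.png',(200,60,560,320),2.2)
E
```

```text
clock: 13.92
position: [0.6196, 0.0154, 0.078]
ee_rot: [-0.401, -3.116, 0.0]
force: [-0.1, 0.4, -0.4]
width: 0.381
clk 13.92 pos [0.6196 0.0154 0.078 ] tool x [-0.967  0.253  0.   ] y [ 0.253  0.967 -0.   ] z [-0. -0. -1.] w 0.035 F [-0.1  0.4 -0.4]
shift tool [-0.0009  0.      0.001 ]
```

View pics/r11.png

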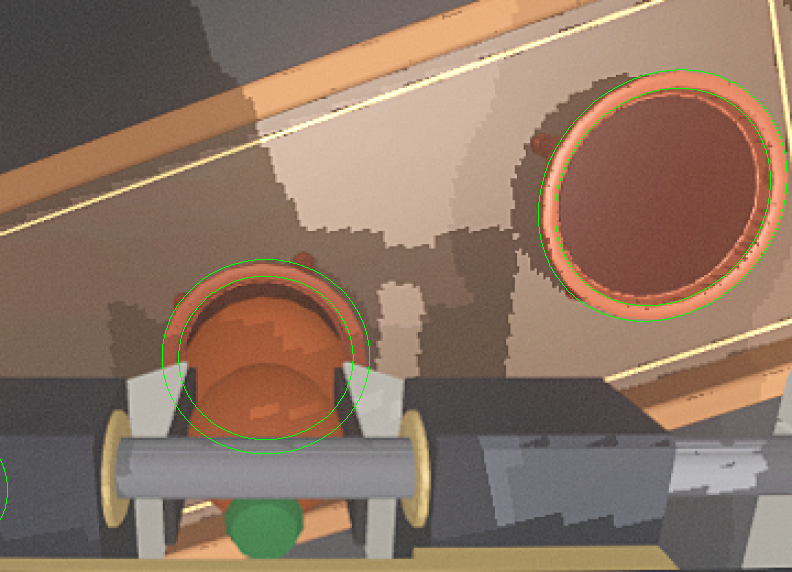

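Ring and gourd are both centred, at columns about 265 and 266 of the crop. Now I'll ease it down.

```bash
python3 -m creep '[{"translation":[-0.001,0,0.0008],"rot":[0,0,0],"jaw":0.025},{"translation":[0,0,0],"rot":[0,0,0],"jaw":0.025},{"translation":[0,0,0],"rot":[0,0,0],"jaw":0.025}]' 12
python3 -m creep '[{"translation":[0,0,0.0006],"rot":[0,0,0],"jaw":0.025},{"translation":[0,0,0],"rot":[0,0,0],"jaw":0.025},{"translation":[0,0,0],"rot":[0,0,0],"jaw":0.025}]' 12
```

```text
clock: 14.22
position: [0.6207, 0.0152, 0.0775]
ee_rot: [0.401, 3.115, 0.0]
force: [0.2, -0.0, -1.2]
width: 0.382
clock: 14.47
position: [0.6205, 0.0153, 0.0767]
ee_rot: [0.401, 3.116, 0.0]
force: [0.5, 0.3, -0.2]
width: 0.384
```

```bash
python3 -m creep '[{"translation":[0,0,0.0006],"rot":[0,0,0],"jaw":0.025},{"translation":[0,0,0],"rot":[0,0,0],"jaw":0.025},{"translation":[0,0,0],"rot":[0,0,0],"jaw":0.025}]' 12
python3 -m creep '[{"translation":[0,0,0.0005],"rot":[0,0,0],"jaw":0.025},{"translation":[0,0,0],"rot":[0,0,0],"jaw":0.025},{"translation":[0,0,0],"rot":[0,0,0],"jaw":0.025}]' 12
```

```text
clock: 14.72
position: [0.6207, 0.0153, 0.0766]
ee_rot: [0.401, 3.115, 0.0]
force: [-1.1, 0.8, 5.6]
width: 0.381
clock: 14.97
position: [0.6208, 0.0153, 0.0765]
ee_rot: [0.401, 3.115, 0.001]
force: [-2.5, -0.6, 8.9]
width: 0.382
```

```bash
python3 -m creep '[{"translation":[0,0,-0.001],"rot":[0,0,0],"jaw":0.025},{"translation":[0,0,0],"rot":[0,0,0],"jaw":0.034},{"translation":[0,0,0],"rot":[0,0,0],"jaw":0.038},{"translation":[0,0,0],"rot":[0,0,0],"jaw":0.044},{"translation":[0,0,0],"rot":[0,0,0],"jaw":0.052},{"translation":[0,0,0],"rot":[0,0,0],"jaw":0.06},{"translation":[0,0,0],"rot":[0,0,0],"jaw":0.06},{"translation":[0,0,0],"rot":[0,0,0],"jaw":0.06}]' 5
python3 - <<'E'
from h import *
go((.6205,.0152,.077))
ci,im=wr('w12')
E
```

```text
clock: 15.63
position: [0.6205, 0.0152, 0.0766]
ee_rot: [-0.401, -3.116, 0.0]
force: [0.0, -0.3, 0.9]
width: 0.649
clk 15.63 pos [0.6205 0.0152 0.0766] tool x [-0.967  0.253  0.   ] y [ 0.253  0.967 -0.   ] z [-0.  0. -1.] w 0.0595 F [ 0.  -0.3  0.9]
shift tool [-0.     -0.     -0.0004]
```

View pics/w12.png

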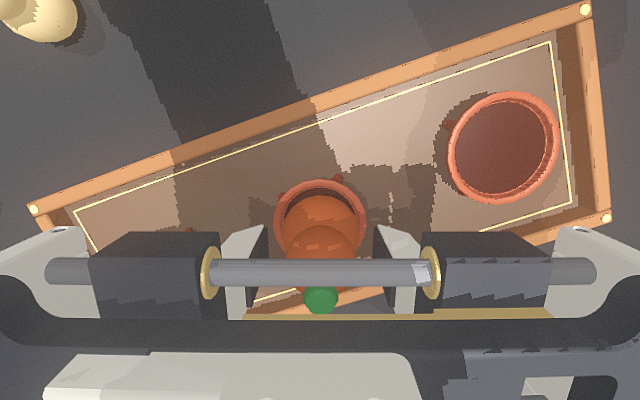

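```bash
python3 -m creep '[{"translation":[0,0,-0.01],"rot":[0,0,0],"jaw":0.06},{"translation":[0,0,-0.025],"rot":[0,0,0],"jaw":0.06},{"translation":[0,0,-0.035],"rot":[0,0,0],"jaw":0.07},{"translation":[0,0,-0.035],"rot":[0,0,0],"jaw":0.07},{"translation":[0.0367,0.0105,0],"rot":[0,0,0],"jaw":0.07},{"translation":[0.0367,0.0105,0],"rot":[0,0,0],"jaw":0.07},{"translation":[0.0367,0.0105,0],"rot":[0,0,0],"jaw":0.07},{"translation":[0.0367,0.0105,0],"rot":[0,0,0],"jaw":0.07},{"translation":[0.0367,0.0105,0],"rot":[0,0,0],"jaw":0.07},{"translation":[0.0365,0.0105,0],"rot":[0,0,0],"jaw":0.07},{"translation":[0,0,0],"rot":[0,0,0],"jaw":0.07},{"translation":[0,0,0],"rot":[0,0,0],"jaw":0.07}]' 12
python3 -m creep '[{"translation":[0,0,0.025],"rot":[0,0,0],"jaw":0.07},{"translation":[0,0,0],"rot":[0,0,0],"jaw":0.07},{"translation":[0,0,0],"rot":[0,0,0],"jaw":0.07}]' 12
python3 - <<'E'
from h import *
go((.4235,.132,.055))
ci,im=wr('w13')
print(proj(ci,[.4235,.132,.094]),proj(ci,[.4235,.132,.06]))
s=sil(ci,(.4235,.132),G['large'])
c,_=cv2.findContours((s>.5).astype(np.uint8),0,1);cv2.drawContours(im,c,-1,(0,0,255),1)
cv2.imwrite('pics/r13.png',im[:,:,::-1])
E
```

```text
clock: 16.68
position: [0.4224, 0.1331, 0.1826]
ee_rot: [0.395, 3.116, 0.001]
force: [0.7, -0.7, 0.4]
width: 0.763
clock: 16.93
position: [0.4238, 0.1309, 0.1565]
ee_rot: [-0.403, -3.114, 0.002]
force: [-0.4, -0.2, 0.1]
width: 0.763
clk 16.93 pos [0.4238 0.1309 0.1565] tool x [-0.967  0.254  0.001] y [ 0.254  0.967 -0.002] z [-0.002 -0.001 -1.   ] w 0.0701 F [-0.4 -0.2  0.1]
shift tool [0.0005 0.0011 0.1015]
[321.95008903 213.35182124] [321.75575329 199.93035777]
```

View pics/r13.png

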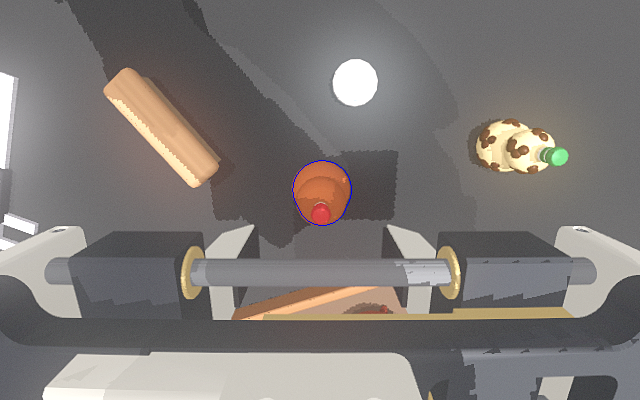

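```bash
python3 -m creep '[{"translation":[0.0005,0.001,0.031],"rot":[0,0,0],"jaw":0.07},{"translation":[0,0,0.031],"rot":[0,0,0],"jaw":0.07},{"translation":[0,0,0.028],"rot":[0,0,0],"jaw":0.07},{"translation":[0,0,0.0115],"rot":[0,0,0],"jaw":0.07},{"translation":[0,0,0],"rot":[0,0,0],"jaw":0.07},{"translation":[0,0,0],"rot":[0,0,0],"jaw":0.06},{"translation":[0,0,0],"rot":[0,0,0],"jaw":0.05},{"translation":[0,0,0],"rot":[0,0,0],"jaw":0.042},{"translation":[0,0,0],"rot":[0,0,0],"jaw":0.032},{"translation":[0,0,0],"rot":[0,0,0],"jaw":0.032},{"translation":[0,0,0],"rot":[0,0,0],"jaw":0.032},{"translation":[0,0,0],"rot":[0,0,0],"jaw":0.032}]' 12
python3 - <<'E'
from h import *
go((.603,.141,.079))
ci,im=wr('w14')
E
```

```text
clock: 17.98
position: [0.424, 0.1331, 0.0558]
ee_rot: [0.401, 3.115, 0.001]
force: [0.6, -2.0, 7.8]
width: 0.445
clk 17.98 pos [0.424  0.1331 0.0558] tool x [-0.967  0.253 -0.001] y [0.253 0.967 0.001] z [ 0.001  0.001 -1.   ] w 0.0409 F [ 0.6 -2.   7.8]
shift tool [-0.1712  0.053  -0.0229]
```

View pics/w14.png

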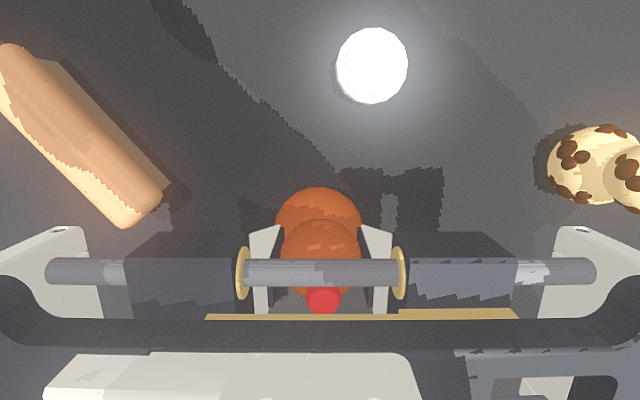

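```bash
python3 -m creep '[{"translation":[0,0,-0.01],"rot":[0,0,0],"jaw":0.032},{"translation":[0,0,-0.025],"rot":[0,0,0],"jaw":0.032},{"translation":[0,0,-0.035],"rot":[0,0,0],"jaw":0.032},{"translation":[0,0,-0.02],"rot":[0,0,0],"jaw":0.032},{"translation":[-0.017,0.005,0],"rot":[0,0,0],"jaw":0.032},{"translation":[-0.034,0.0105,0],"rot":[0,0,0],"jaw":0.032},{"translation":[-0.035,0.0105,0],"rot":[0,0,0],"jaw":0.032},{"translation":[-0.035,0.0105,0],"rot":[0,0,0],"jaw":0.032},{"translation":[-0.034,0.0105,0],"rot":[0,0,0],"jaw":0.032},{"translation":[-0.016,0.005,0.015],"rot":[0,0,0],"jaw":0.032},{"translation":[0,0,0.015],"rot":[0,0,0],"jaw":0.032},{"translation":[0,0,0],"rot":[0,0,0],"jaw":0.032}]' 14
python3 -m creep '[{"translation":[0,0,0],"rot":[0,0,0],"jaw":0.032},{"translation":[0,0,0],"rot":[0,0,0],"jaw":0.032}]' 14
python3 - <<'E'
from h import *
go((.603,.1405,.0795))
ci,im=wr('w15')
rings(ci,im,'pics/r15.png',(160,60,520,320),2.2)
E
```

```text
clock: 19.03
position: [0.601, 0.1393, 0.112]
ee_rot: [-0.401, -3.112, 0.003]
force: [-0.8, 0.0, -0.6]
width: 0.442
clock: 19.2
position: [0.6015, 0.1401, 0.1157]
ee_rot: [-0.4, -3.116, -0.0]
force: [0.5, 0.2, -0.3]
width: 0.437
clk 19.2 pos [0.6015 0.1401 0.1157] tool x [-0.968  0.253  0.   ] y [0.253 0.968 0.   ] z [-0.  0. -1.] w 0.0401 F [ 0.5  0.2 -0.3]
shift tool [-0.0014  0.0007  0.0362]
```

View pics/r15.png

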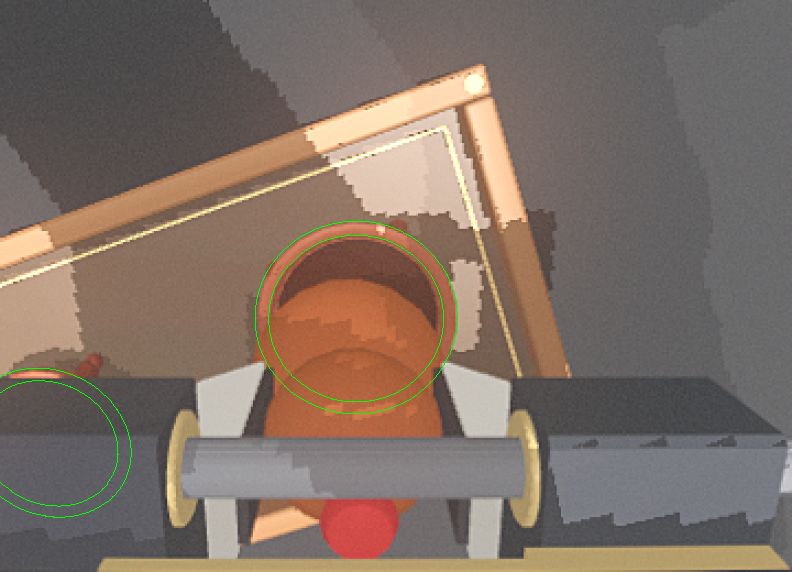

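```bash
python3 -m creep '[{"translation":[-0.0016,0.0007,0.01],"rot":[0,0,0],"jaw":0.032},{"translation":[0,0,0.01],"rot":[0,0,0],"jaw":0.032},{"translation":[0,0,0.008],"rot":[0,0,0],"jaw":0.032},{"translation":[0,0,0.004],"rot":[0,0,0],"jaw":0.032},{"translation":[0,0,0.002],"rot":[0,0,0],"jaw":0.032},{"translation":[0,0,0],"rot":[0,0,0],"jaw":0.032},{"translation":[0,0,0],"rot":[0,0,0],"jaw":0.032}]' 14
python3 - <<'E'
from h import *
go((.603,.1405,.0795))
ci,im=wr('w16')
rings(ci,im,'pics/r16.png',(160,60,520,320),2.2)
E
```

```text
clock: 19.83
position: [0.6038, 0.1403, 0.0811]
ee_rot: [0.401, 3.116, 0.0]
force: [-0.8, 0.4, -0.4]
width: 0.441
clk 19.83 pos [0.6038 0.1403 0.0811] tool x [-0.967  0.253 -0.   ] y [0.253 0.967 0.   ] z [ 0.  0. -1.] w 0.0405 F [-0.8  0.4 -0.4]
shift tool [0.0008 0.     0.0016]
```

View pics/r16.png

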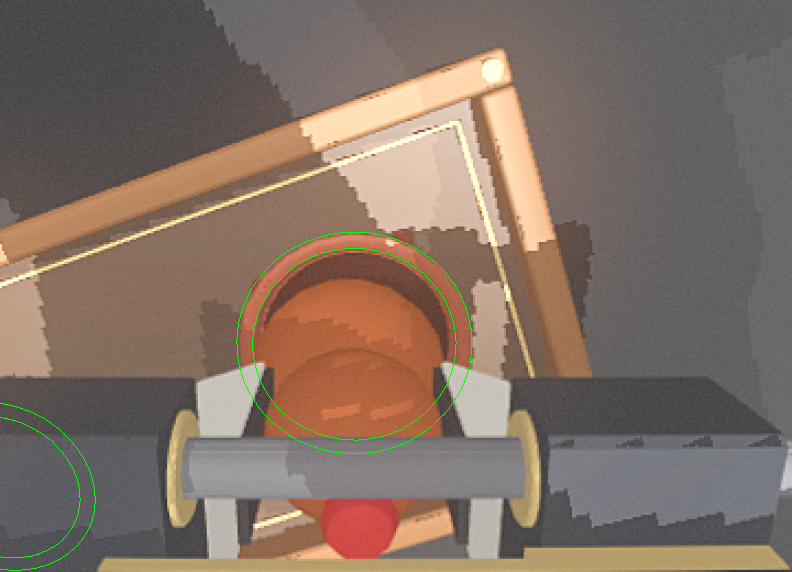

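```bash
python3 -m creep '[{"translation":[0,0,0.001],"rot":[0,0,0],"jaw":0.032},{"translation":[0,0,0],"rot":[0,0,0],"jaw":0.032},{"translation":[0,0,0],"rot":[0,0,0],"jaw":0.032}]' 14
python3 -m creep '[{"translation":[0,0,0.0006],"rot":[0,0,0],"jaw":0.032},{"translation":[0,0,0],"rot":[0,0,0],"jaw":0.032},{"translation":[0,0,0],"rot":[0,0,0],"jaw":0.032}]' 14
```

```text
clock: 20.13
position: [0.6038, 0.1403, 0.0802]
ee_rot: [0.401, 3.116, 0.0]
force: [-0.0, -0.4, -0.2]
width: 0.442
clock: 20.38
position: [0.6041, 0.1402, 0.08]
ee_rot: [0.401, 3.115, 0.0]
force: [-0.9, -0.5, 3.8]
width: 0.442
```

Contact at 3.8 N. I'll release and retract.

```bash
python3 -m creep '[{"translation":[0,0,0],"rot":[0,0,0],"jaw":0.032},{"translation":[0,0,0],"rot":[0,0,0],"jaw":0.040},{"translation":[0,0,0],"rot":[0,0,0],"jaw":0.044},{"translation":[0,0,0],"rot":[0,0,0],"jaw":0.050},{"translation":[0,0,0],"rot":[0,0,0],"jaw":0.06},{"translation":[0,0,0],"rot":[0,0,0],"jaw":0.068},{"translation":[0,0,0],"rot":[0,0,0],"jaw":0.068},{"translation":[0,0,-0.008],"rot":[0,0,0],"jaw":0.068},{"translation":[0,0,-0.02],"rot":[0,0,0],"jaw":0.068},{"translation":[0,0,-0.03],"rot":[0,0,0],"jaw":0.068},{"translation":[0,0,-0.03],"rot":[0,0,0],"jaw":0.068},{"translation":[0,0,-0.03],"rot":[0,0,0],"jaw":0.068}]' 5
python3 -m creep '[{"translation":[-0.01,0.03,-0.01],"rot":[0,0,0],"jaw":0.068},{"translation":[0,0.04,0],"rot":[0,0,0],"jaw":0.068},{"translation":[0,0.04,0],"rot":[0,0,0],"jaw":0.068},{"translation":[0,0.04,0],"rot":[0,0,0],"jaw":0.068},{"translation":[0,0.03,0],"rot":[0,0,0],"jaw":0.068},{"translation":[0,0,0],"rot":[0,0,0],"jaw":0.068},{"translation":[0,0,0],"rot":[0,0,0],"jaw":0.068}]'
python3 - <<'E'
from h import *
go(None)
sc=optics.get_image('scene');tp=optics.get_image('top')
a=cv2.resize(sc[60:370,200:460],(500,596),interpolation=3);b=cv2.resize(tp[100:280,160:500],(800,424),interpolation=3)
cv2.imwrite('pics/s20.png',a[:,:,::-1]);cv2.imwrite('pics/t20.png',b[:,:,::-1])
E
```

```text
clock: 21.38
position: [0.6035, 0.1402, 0.1993]
ee_rot: [-0.401, -3.116, 0.0]
force: [0.7, 0.1, -0.6]
width: 0.741
clock: 21.97
position: [0.6582, 0.3147, 0.2073]
ee_rot: [-0.395, -3.116, -0.001]
force: [-0.2, -0.9, -0.4]
width: 0.74
clk 21.97 pos [0.6582 0.3147 0.2073] tool x [-0.968  0.249  0.001] y [0.249 0.968 0.   ] z [-0.001  0.001 -1.   ] w 0.0679 F [-0.2 -0.9 -0.4]
```

View pics/s20.png

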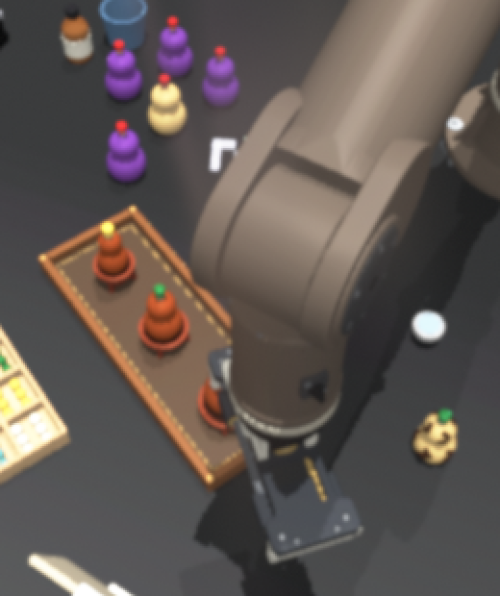

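View pics/t20.png

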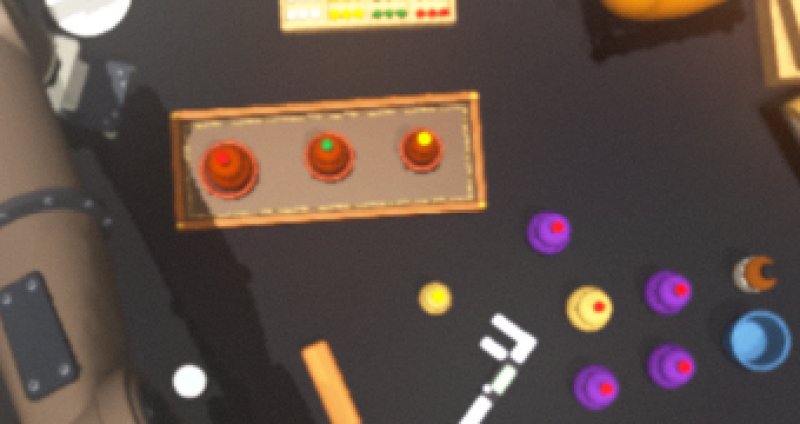

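```bash
python3 - <<'E'
from h import *
ims={n:optics.get_image(n) for n in('scene','top')}
B=dict(S=((.6305,-.1003),.034,.082,(22,40)),M=((.6205,.0152),.029,.090,(45,85)),L=((.6038,.1403),.024,.098,(0,8)))
for n,im in ims.items():
    c=optics.camera_info(n);h=cv2.cvtColor(im,cv2.COLOR_RGB2HSV)
    for k,(xy,z,H,hr) in B.items():
        p=proj(c,[*xy,z+H-.004]);u,v=np.round(p).astype(int);a=7
        hh=h[v-a:v+a+1,u-a:u+a+1]
        if k=='L': m=((hh[...,0]<3)|(hh[...,0]>174))&(hh[...,1]>180)&(hh[...,2]>190)
        else: m=(hh[...,0]>=hr[0])&(hh[...,0]<=hr[1])&(hh[...,1]>100)&(hh[...,2]>90)
        ys,xs=np.nonzero(m);print(n,k,'exp',p.round(1),'seen',(u-a+xs.mean() if len(xs) else None),(v-a+ys.mean() if len(xs) else None),len(xs))
# reference: untouched purple etc. n/a
big=[cv2.resize(ims['scene'][165:255,235:325],(400,400),interpolation=3),cv2.resize(ims['top'][140:200,235:355],(400,200),interpolation=3)]
big[1]=cv2.copyMakeBorder(big[1],0,200,0,0,0)
cv2.imwrite('pics/z21.png',np.hstack(big)[:,:,::-1])
E
```

```text
scene S exp [255.5 178.2] seen 255.6764705882353 178.64705882352942 34
scene M exp [282.9 210. ] seen 282.4642857142857 210.28571428571428 28
scene L exp [318.3 247.3] seen None None 0
top S exp [340.1 158. ] seen 340.0 158.5 26
top M exp [298.6 160.9] seen 298.5 161.28571428571428 14
top L exp [253.4 166.3] seen 254.3 166.7 10
```

View pics/z21.png

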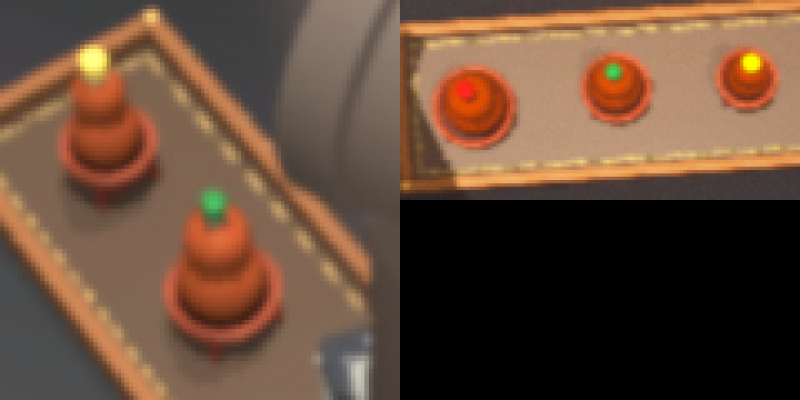

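```bash
python3 -c "
from cell import arm
print(arm.observe()['clock'],arm.observe()['dq'].round(3));print(arm.sign_off())"
```

```text
22.1667 [ 0.004 -0.002 -0.004  0.    -0.001 -0.001 -0.002]
the job is handed in; nothing more can be done
None
```

The three amber gourds are in the tray, each upright on the stand of its own size. I lowered each one in steps of about 1 mm or less until the wrist force showed contact (about 4–10 N), then opened the jaws. I handed the job in at 22.2 s with the arm holding still clear of the tray.

- **Upright and centred:** In the last pictures the small and medium stoppers were within 1 pixel of where upright, seated gourds should show, in both the top and scene views. The large one was within 1 pixel in the top view, but the arm hid it in the scene view, so it rests on that one final check. The wrist picture just before it was set down also showed it centred over its stand.
- **Other gourds:** I did not touch the pale, scorch-patterned or purple gourds. In the last pictures they were all standing where they started, except the small pale gourd, which showed only in the top view.
- **Disagreements:** The top and scene cameras placed the stands a few millimetres apart. I used positions between the two and confirmed them with close wrist pictures before each set-down.

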